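Park the fidget cube in its bay

ROBOT

A 6-joint arm with a two-finger parallel gripper is mounted at the origin on the work surface. World frame = base frame: x ahead of the robot, y to its left, z up, the work surface at z = 0. Lengths are in m, angles in rad, forces in N, time in s.
With the tool pointing down it reaches from about 0.3 to 0.875 m from the base axis. Payload 4.2 kg.
Tool frame: the origin (TCP) lies on the centre line of the jaws, within the pads' length; the fingertips stand 8 mm ahead of it and the grasp point (between the pads) lies 11 mm behind it; y points along the fingers, x is the direction in which the jaws open and shut, and the axes are right-handed (so a half turn about y gives the same grasp; the last joint's range is limited). The gripper opens to 85 mm and grips with 20 to 120 N. Pads are 22 mm wide; open, the fingers measure 114 mm over their backs; the gripper's body (76 mm by 85 mm) begins 54 mm behind the grasp point. The pads swing forward as they close: fully open they stand 13 mm farther back than shut.
Start: joints at [-1.215, 0.32, 1.565, -0, 1.257, -0.02], TCP at [0.211, -0.535, 0.239] pointing down, gripper open.
Joint ranges: [-3.11, 3.11], [-0.84, 2.01], [0.21, 2.61], [-1.34, 4.49], [0.05, 2.63], [-2.56, 2.56]. Speed limits (rad/s): [2.57, 2.57, 3.14, 3.14, 3.14, 3.14].

INTERFACE

Orientations are given as a unit quaternion [x, y, z, w].
In Python, from station import ctrl gives the robot as it stands.
- The arm moves only by the shell command python3 -m jog 'ROWS' [FORCE]. ROWS is JSON, a list that holds one entry, the list of rows, each a list of 7 numbers: the shift along the tool's x, y, z in m, then the turn, a rotation vector about the tool's x, y, z in rad, then the closure, from -1 (fully open) to 1 (shut). In form: [[[x, y, z, wx, wy, wz, jaw], ...]]. A call has 1 to 20 rows; each row is the pose to reach, as a shift and turn from the pose commanded when the call began, along the tool's axes at that moment; what a row does not reach only later rows make up. A row lasts 1/10 s, in which the tool goes at most 50 mm and 8.59 degrees, less where a joint would pass 70% of its speed; a pose out of reach is approached as far as the arm can. A call with a gripper value outside its range is refused whole. The fingers move at their own pace and stop on an object; FORCE is the grip in N (left out, the last holds). Time passes only in rows, so rows that repeat a pose let the fingers close. It gives the time, the measured TCP pose, the force and the opening at its end, in the units of the state.
- ctrl.observe(): the state, without advancing time (a new reading comes with each control period).
- ctrl.grab_frame(name): name is "scene" or "top" or "wrist"; returns the picture (400x640x3 uint8, red, green, blue); there is no depth.
- ctrl.camera_info(name): a dict with "mtx" (3x3 intrinsics, pixels), "view" (4x4, takes a point from world to camera coordinates). Camera axes: x right, y down, z forward; pixel columns grow to the right and rows downward; lengths in m; the calibration is good to about 2 mm. A picture is of the moment at which its call begins: read the wrist's pose just before it. camera_info takes no time and is no camera call; for the wrist camera it gives the pose at the moment of the call.
- ctrl.job_done(): hands the job in, once; it reports no verdict.
The state is a dict: "clock": time; "joint_pos": joint angles; "qd": joint speeds; "joint_efforts": joint torques, N m; "tcp_pos": TCP position; "orientation": TCP orientation; "force": force on the tool from outside, world axes, zero at the start; "moment": the same for the moment, N m; "opening": finger opening in m.
Only numpy, scipy, OpenCV 4.12 (cv2) and the standard library are available. Lean on these libraries where they do the work, as an engineer would, in place of code of your own. Each camera call takes 0.05 s, during which the arm holds its last target. There are 200 camera calls.

TASK

Push the fidget cube along the desk with the fingertips, into the empty bay of the low aluminium rack (the one with the thin cork pad on the desk), until it sits flush against the rack's back wall. Only push it: do not pick it up or tip it over. Leave everything else where it stands, and take the hand away at the end.

Things in the scene. Friction and masses are not known exactly. Their poses are not given: they have to be found in the camera images.
- cube: yellow plastic fidget cube, 38 x 38 x 38 mm with small flat buttons on its faces, about 60 g, loose on the desk in front of the rack. Origin: centre of its underside; z up, x and y square to its side faces. It may start turned any way.
- rack: low fixed aluminium rack, open to the robot and above, no floor: back wall 188 long, 6 thick, 30 high (mm); four dividers 4 thick, 22 high, 36 long, at y = -90, -30, 30, 90 make three bays 56 wide, centred at y = -60, 0, 60. Origin: on the desk, middle of the wall's front face; x into the wall (the way to push), y along it to the left. A cube flush with the wall has its centre at x = -19.
- pad: flat rectangular cork pad, 46 mm along x and 50 mm along y, under 1 mm thick, stuck flat on the desk in the one empty bay (it does not hinder sliding; any of the three bays). Origin: its centre, 26 mm in front of the wall's front face on the bay's centre line; axes as the rack's.
- notes: block of white note paper, 46 x 46 x 28 mm, standing in another bay and sticking 13 mm out of it; leave alone. Origin: centre of its underside.
- tin: round steel tin, 46 mm across and 26 mm high, in the third bay, sticking 13 mm out of it; leave alone. Origin: centre of its underside.
- keycap_left: loose black keycap, 18 x 18 x 10 mm, on the desk at the left of the work; leave alone. Origin: centre of its underside.
- keycap_right: loose black keycap, 18 x 18 x 10 mm, on the desk at the right of the work; leave alone. Origin: centre of its underside.
- pen_cup: stainless steel pen cup, 76 mm across and 100 mm high, with pens reaching up to 150 mm, in the right corner; leave alone. Origin: centre of its underside.
- cat: white ceramic cat figurine, about 60 mm across and 90 mm high, at the right; leave alone. Origin: centre of its underside.
Mind the look-alikes: they are no part of the job. There is more than one size of the cube; the one meant has the size given above.

How it is judged:
At the end, for the whole second after the job is handed in: The cube stands upright and at rest on the desk in the bay with the cork pad, no more than 3.5 mm short of the back wall and square to it within 0.12 rad (about 7 degrees); no bystander has moved 12 mm or more (x of cube in the frame of rack between -0.0225 and -0.017 m and y of cube in the frame of pad between -0.012 and 0.012 m and (angle between the x axis of cube and the x axis of rack, either way round below 0.12 rad or angle between the x axis of cube and the y axis of rack, either way round below 0.12 rad) and angle between cube's own z axis and vertical below 0.08 rad and height (world z) of cube below 0.003 m and linear speed of cube below 0.01 m/s and distance of each of notes, tin, keycap_left, keycap_right, pen_cup, cat from where it was at the start of the episode below 0.012 m); the robot touches nothing.
It fails at once if the cube is lifted off the desk (its underside's centre more than 8 mm up) (height (world z) of cube above 0.008 m).
It fails at once if the cube is tipped by more than 0.4 rad (angle between cube's own z axis and vertical above 0.4 rad).
It fails at once if another thing is moved by more than 12 mm (distance of any of notes, tin, keycap_left, keycap_right, pen_cup, cat from where it was at the start of the episode above 0.012 m).
It fails at once if another thing is tipped by more than 0.4 rad (angle between any of notes, tin, keycap_left, keycap_right, pen_cup, cat's own z axis and vertical above 0.4 rad).
It also fails if it takes over 72 s, if anything falls off the work surface, if the arm or the gripper's body presses on something with over 40 N, if the wrist force passes 120 N, or if a joint passes its speed limit or range.

## Working session

There is one attempt and no reset: what is moved stays moved. The work goes in short steps, Python scripts to look and compute and a shell command to move; the robot and the scene stay as the last step left them, time stands still between calls to the robot, and variables do not carry over. Pictures are saved under pics/ and viewed, about 8 in all and at most 12, crops included, and the job is handed in when it is done.

```bash
mkdir -p pics; ls; python3 - <<'E'
from station import ctrl
import cv2,numpy as np
s=ctrl.observe(); print({k:np.round(v,3).tolist() for k,v in s.items()})
for n in("top","scene"):
    i=ctrl.camera_info(n); print(n,np.round(i["mtx"],1).tolist(),np.round(i["view"],4).tolist())
    cv2.imwrite(f"pics/{n}0.png",ctrl.grab_frame(n)[:,:,::-1])
E
```

```text
pics
{'clock': 0.0, 'joint_pos': [-1.215, 0.32, 1.566, 0.0, 1.257, -0.02], 'qd': [0.001, -0.002, 0.001, 0.001, -0.002, -0.0], 'joint_efforts': [0.003, -41.552, -23.416, 0.001, 0.008, 0.0], 'tcp_pos': [0.211, -0.534, 0.238], 'orientation': [-0.584, 0.398, -0.397, 0.585], 'force': [0.198, -0.251, -0.081], 'moment': [-0.009, 0.002, -0.009], 'opening': 0.086}
top [[479.3, 0.0, 315.4], [0.0, 479.3, 199.4], [0.0, 0.0, 1.0]] [[-0.0015, -0.9999, -0.0108, -0.0811], [-0.997, 0.0024, -0.077, 0.5942], [0.077, 0.0106, -0.997, 1.0277], [0.0, 0.0, 0.0, 1.0]]
scene [[433.4, 0.0, 320.2], [0.0, 433.4, 199.3], [0.0, 0.0, 1.0]] [[0.5129, 0.8584, -0.0037, -0.2145], [0.5516, -0.3329, -0.7648, -0.3129], [-0.6578, 0.3903, -0.6442, 1.3734], [0.0, 0.0, 0.0, 1.0]]
```

View pics/top0.png

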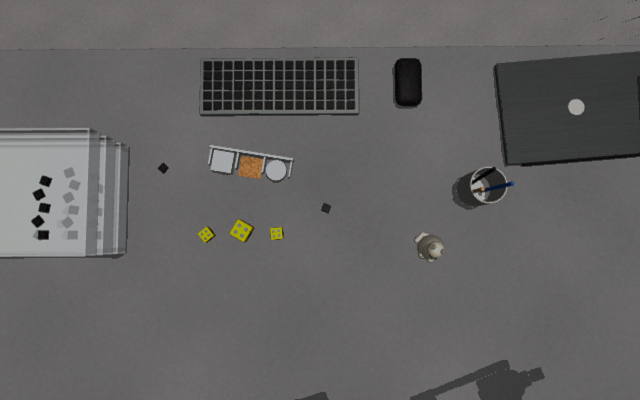

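View pics/scene0.png

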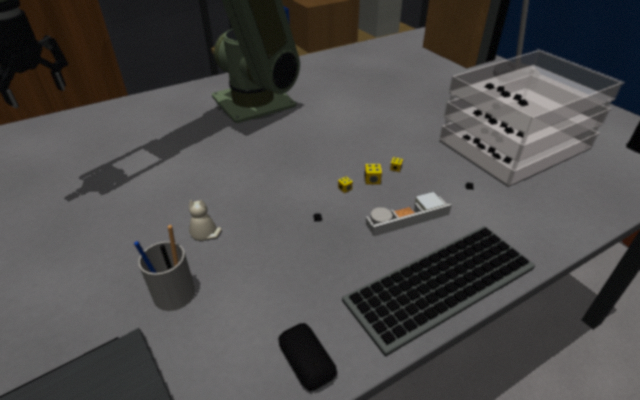

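The top view shows three yellow cubes at (206,235), (241,231) and (276,233). The middle one looks the largest. The cork pad is at (250,167) in the middle bay, with the notes at (222,161), the tin at (276,170), and keycaps at (163,168) and (326,208). The scene view agrees with this. Next I'll measure the sizes and check a close crop.

```bash
cat > h.py <<'E'
from station import ctrl
import cv2,numpy as np
from scipy.spatial.transform import Rotation as R
def ray(n,uv,z,info=None):
    i=info or ctrl.camera_info(n); V=np.array(i["view"]);K=np.array(i["mtx"])
    uv=np.atleast_2d(uv).astype(float); d=np.c_[uv,np.ones(len(uv))]@np.linalg.inv(K).T@V[:3,:3]
    c=-V[:3,:3].T@V[:3,3]; return (c+d*((z-c[2])/d[:,2])[:,None])[:,:2]
def blobs(im,lo,hi,amin):
    m=cv2.inRange(cv2.cvtColor(im,cv2.COLOR_RGB2HSV),lo,hi); m=cv2.morphologyEx(m,cv2.MORPH_CLOSE,np.ones((3,3)))
    return [c for c in cv2.findContours(m,0,2)[0] if cv2.contourArea(c)>amin]
def tool():
    s=ctrl.observe(); return np.array(s["tcp_pos"]),R.from_quat(s["orientation"]).as_matrix(),s
E
python3 - <<'E'
from h import *
im=cv2.imread("pics/top0.png")[:,:,::-1].copy()
print("R",tool()[1].round(3).tolist())
for nm,lo,hi,z in(("yel",(20,120,60),(35,255,255),.03),("cork",(5,100,80),(18,255,255),0)):
  for c in blobs(im,lo,hi,40):
    p=ray("top",c[:,0],z).astype(np.float32); r=cv2.minAreaRect(p*1000)
    print(nm,cv2.boundingRect(c),np.round(r[0],1),np.round(r[1],1),round(r[2],1))
cv2.imwrite("pics/c1.png",cv2.resize(im[140:250,190:340],None,fx=5,fy=5,interpolation=cv2.INTER_CUBIC)[:,:,::-1])
E
```

```text
R [[0.367, -0.001, 0.93], [-0.93, 0.001, 0.367], [-0.002, -1.0, 0.0]]
yel (270, 227, 14, 13) [520.7   2.7] [25.8 27.3] 6.6
yel (198, 227, 17, 16) [518.3 155.3] [28.4 27.9] 39.4
yel (230, 219, 24, 23) [526.8  78.6] [41.2 39.6] 59.3
cork (238, 156, 25, 23) [669.1  64.7] [49.8 46.5] 81.6
```

View pics/c1.png

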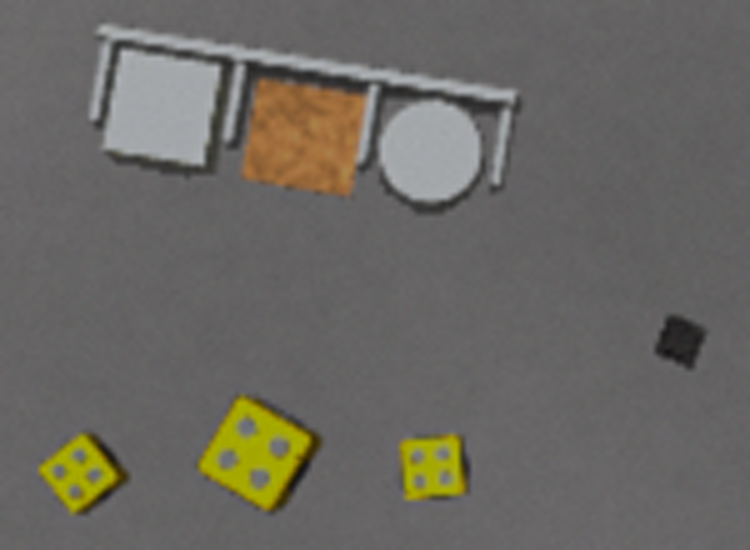

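The cubes at (206,235) and (276,233) measure about 26 mm and are the decoys. The middle one at (241,231) is the 38 mm cube. It sits about 8.5 mm right of the bay line and is turned about −22° from the rack. I'll move behind it with the fingers nearly closed.

```bash
python3 -m jog '[[[-0.48,0,0.476,0,0.534,0,0.65],[-0.48,0,0.476,0,0.534,0,0.65],[-0.48,0,0.476,0,0.534,0,0.65],[-0.48,0,0.476,0,0.534,0,0.65],[-0.48,0,0.476,0,0.534,0,0.65],[-0.48,0,0.476,0,0.534,0,0.65],[-0.48,0,0.476,0,0.534,0,0.65],[-0.48,0,0.476,0,0.534,0,0.65],[-0.48,0,0.476,0,0.534,0,0.65],[-0.48,0,0.476,0,0.534,0,0.65],[-0.48,0,0.476,0,0.534,0,0.65],[-0.48,0,0.476,0,0.534,0,0.65],[-0.48,0,0.476,0,0.534,0,0.65],[-0.48,0,0.476,0,0.534,0,0.65],[-0.48,0,0.476,0,0.534,0,0.65],[-0.48,0,0.476,0,0.534,0,0.65],[-0.48,0,0.476,0,0.534,0,0.65],[-0.48,0,0.476,0,0.534,0,0.65],[-0.48,0,0.476,0,0.534,0,0.65],[-0.48,0,0.476,0,0.534,0,0.65]]]' 20
python3 - <<'E'
from h import *
p,M,s=tool();print(p.round(3),M.round(3).tolist(),np.round(s["joint_pos"],2),s["clock"])
i=ctrl.camera_info("wrist");im=ctrl.grab_frame("wrist");cv2.imwrite("pics/w1.png",im[:,:,::-1])
for nm,lo,hi,z in(("yel",(20,120,60),(35,255,255),.034),("cork",(5,100,80),(18,255,255),0)):
  for c in blobs(im,lo,hi,200):
    r=cv2.minAreaRect(ray("",c[:,0],z,i).astype(np.float32)*1000); print(nm,cv2.boundingRect(c),np.round(r[0],1),np.round(r[1],1),round(r[2],1))
E
```

```text
clock: 2.1
tcp_pos: [0.4775, 0.0856, 0.2395]
orientation: [0.459, -0.538, 0.538, -0.459]
force: [-0.2, -0.5, -0.1]
opening: 0.0149
[0.478 0.086 0.239] [[-0.159, 0.0, 0.987], [-0.987, -0.0, -0.159], [0.0, -1.0, 0.0]] [ 0.15  0.18  1.76 -0.    1.2   1.88] 2.1
yel (236, 123, 34, 33) [523.5 154.6] [25.9 28.5] 39.1
yel (376, 100, 30, 30) [524.7   6.7] [26.  27.8] 5.3
yel (299, 98, 45, 46) [530.1  79.5] [38.2 38.4] 59.6
```

View pics/w1.png

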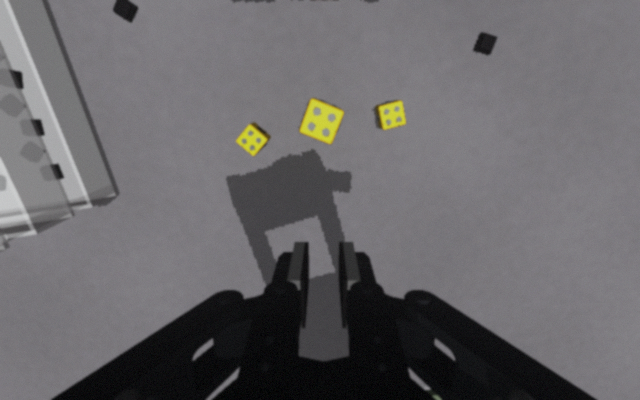

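The wrist view confirms it: the 38.3 mm cube is at (529, 79.5) mm, pixel (321,120), straight ahead of the fingertips. Next I descend and start pushing.

```bash
python3 -m jog '[[[0,0.05,0,0,0,0,0.65],[0,0.1,0,0,0,0,0.65],[0,0.14,0,0,0,0,0.65],[0,0.17,0,0,0,0,0.65],[0,0.19,0,0,0,0,0.65],[0,0.205,0,0,0,0,0.65],[0,0.214,0,0,0,0,0.65],[0,0.22,0,0,0,0,0.65],[0,0.22,0,0,0,0,0.65],[0,0.22,0,0,0,0,0.65]]]'
python3 -m jog '[[[0,0,0.006,0,0,0,0.65],[0,0,0.012,0,0,0,0.65],[-0.001,0,0.018,0,0,0,0.65],[-0.001,0,0.023,0,0,0,0.65],[-0.001,0,0.028,0,0,0,0.65],[-0.002,0,0.033,0,0,0,0.65],[-0.002,0,0.038,0,0,0,0.65],[-0.002,0,0.043,0,0,0,0.65],[-0.003,0,0.048,0,0,0,0.65],[-0.003,0,0.053,0,0,0,0.65],[-0.003,0,0.058,0,0,0,0.65],[-0.004,0,0.063,0,0,0,0.65],[-0.004,0,0.068,0,0,0,0.65],[-0.004,0,0.073,0,0,0,0.65],[-0.005,0,0.078,0,0,0,0.65],[-0.005,0,0.082,0,0,0,0.65],[-0.005,0,0.086,0,0,0,0.65],[-0.005,0,0.088,0,0,0,0.65],[-0.005,0,0.09,0,0,0,0.65],[-0.005,0,0.09,0,0,0,0.65]]]'
python3 - <<'E'
from h import *
p,M,s=tool();print(p.round(4),s["clock"])
i=ctrl.camera_info("wrist");im=ctrl.grab_frame("wrist");t=ctrl.grab_frame("top")
cv2.imwrite("pics/w2.png",np.vstack([im,cv2.resize(t[130:255,180:340],(640,500))])[::1,:,::-1][:, :])
for src,ii,img,a in(("w",i,im,300),("t",ctrl.camera_info("top"),t,40)):
 for nm,lo,hi,z in(("yel",(20,120,60),(35,255,255),.036),("cork",(5,100,80),(18,255,255),0)):
  for c in blobs(img,lo,hi,a):
    r=cv2.minAreaRect(ray("",c[:,0],z,ii).astype(np.float32)*1000); print(src,nm,cv2.boundingRect(c),np.round(r[0],1),np.round(r[1],1),round(r[2],1))
w=np.vstack([cv2.resize(im,(480,300)),cv2.resize(t[140:250,190:350],(480,300))]);cv2.imwrite("pics/w2.png",w[:,:,::-1])
E
```

```text
clock: 3.15
tcp_pos: [0.4782, 0.0863, 0.0198]
orientation: [0.459, -0.538, 0.538, -0.459]
force: [-0.7, 1.0, 0.6]
opening: 0.0148
clock: 5.15
tcp_pos: [0.5676, 0.077, 0.0193]
orientation: [0.459, -0.538, 0.538, -0.459]
force: [-0.2, 0.5, 1.2]
opening: 0.0152
[0.5676 0.077  0.0193] 5.15
w yel (439, 279, 73, 66) [546.1   7.2] [46.7 17.5] 43.0
w yel (252, 160, 98, 104) [602.6  80.4] [38.1 44. ] 80.9
w cork (256, 0, 119, 89) [667.2  65. ] [51.  35.6] 80.9
t yel (198, 228, 18, 15) [517.1 154.1] [29.2 27.2] 45.2
t yel (270, 227, 14, 13) [520.7   2.1] [25.6 27.1] 6.6
t cork (239, 156, 24, 23) [669.2  64.5] [49.3 46.3] 81.9
```

View pics/w2.png

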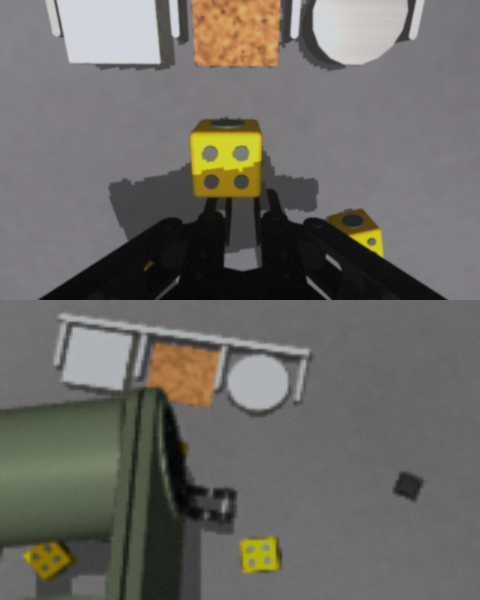

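The cube is now square to the rack (edges at 80.9°, the same as the cork). It is about 5 mm left of the bay line and 9 mm left of the hand's centre. I'll back off, recentre the hand, push on with a slight drift to the right, and look again at the mouth of the bay.

```bash
python3 -m jog '[[[0,0,-0.008,0,0,0,0.65],[0,0,-0.008,0,0,0,0.65],[-0.009,0,-0.008,0,0,0,0.65],[-0.009,0,-0.008,0,0,0,0.65],[-0.009,0,-0.004,0,0,0,0.65],[-0.009,0,0,0,0,0,0.65],[-0.0085,0,0.004,0,0,0,0.65],[-0.008,0,0.008,0,0,0,0.65],[-0.0075,0,0.012,0,0,0,0.65],[-0.007,0,0.016,0,0,0,0.65],[-0.0065,0,0.02,0,0,0,0.65],[-0.006,0,0.024,0,0,0,0.65],[-0.0055,0,0.028,0,0,0,0.65],[-0.005,0,0.031,0,0,0,0.65],[-0.0045,0,0.034,0,0,0,0.65],[-0.004,0,0.036,0,0,0,0.65],[-0.004,0,0.036,0,0,0,0.65]]]'
cat > look.py <<'E'
from h import *
import sys
p,M,s=tool();print(p.round(4),s["clock"])
pad=np.array([.668,.0648]);d=np.array([.987,-.159]);n=np.array([.159,.987])
i=ctrl.camera_info("wrist");im=ctrl.grab_frame("wrist");cv2.imwrite(sys.argv[1],im[:,:,::-1])
q=p[:2]-pad;print("tcp in pad",(q@d*1000).round(1),(q@n*1000).round(1))
hsv=cv2.cvtColor(im,cv2.COLOR_RGB2HSV)
for c in blobs(im,(20,120,60),(35,255,255),1500):
    w=ray("",c[:,0],.038,i)-pad; a=w@d*1000;b=w@n*1000
    far=a>np.percentile(a,1)-0; print("cube max x",a.max().round(1),"y range at top",b.min().round(1),b.max().round(1),cv2.boundingRect(c),cv2.minAreaRect((w*1000).astype(np.float32))[2])
E
python3 look.py pics/w3.png
```

```text
clock: 6.95
tcp_pos: [0.6038, 0.0752, 0.0193]
orientation: [0.459, -0.538, 0.538, -0.459]
force: [-0.5, 0.8, 0.5]
opening: 0.0153
[0.6038 0.0752 0.0193] 6.95
tcp in pad -65.0 0.1
cube max x -8.2 y range at top -18.8 18.6 (276, 159, 98, 105) 80.9283676147461
```

View pics/w3.png

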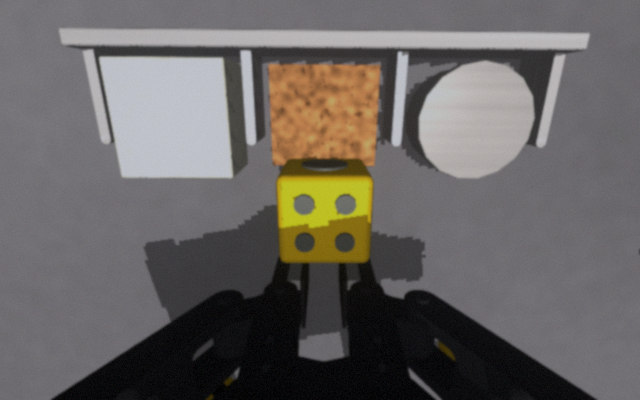

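The cube is centred on the bay line (y from −18.8 to 18.6 mm) and square at the mouth of the bay. About 42 mm remain.

```bash
python3 -m jog '[[[0,0,0.004,0,0,0,0.65],[0,0,0.008,0,0,0,0.65],[0,0,0.012,0,0,0,0.65],[0,0,0.016,0,0,0,0.65],[0,0,0.02,0,0,0,0.65],[0,0,0.023,0,0,0,0.65],[0,0,0.026,0,0,0,0.65],[0,0,0.029,0,0,0,0.65],[0,0,0.032,0,0,0,0.65],[0,0,0.034,0,0,0,0.65],[0,0,0.036,0,0,0,0.65],[0,0,0.037,0,0,0,0.65],[0,0,0.038,0,0,0,0.65],[0,0,0.038,0,0,0,0.65]]]'
python3 look.py pics/w4.png
```

```text
clock: 8.4
tcp_pos: [0.6412, 0.0693, 0.0193]
orientation: [0.459, -0.538, 0.538, -0.459]
force: [0.1, -0.3, -0.7]
opening: 0.0151
[0.6412 0.0693 0.0193] 8.4
tcp in pad -27.2 0.2
cube max x 29.3 y range at top -18.8 18.7 (276, 160, 98, 104) 80.91041564941406
```

View pics/w4.png

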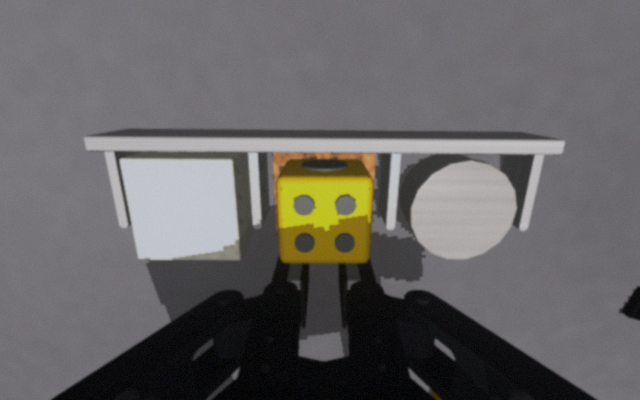

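A thin strip of cork still shows between the cube and the wall, so I'll creep forward and watch the force.

```bash
python3 -m jog '[[[0,0,0.001,0,0,0,0.65],[0,0,0.002,0,0,0,0.65],[0,0,0.003,0,0,0,0.65],[0,0,0.003,0,0,0,0.65]]]'
for k in 1 2 ; do :; done
python3 -m jog '[[[0,0,0.0005,0,0,0,0.65],[0,0,0.001,0,0,0,0.65],[0,0,0.001,0,0,0,0.65]]]'
python3 -m jog '[[[0,0,0.0005,0,0,0,0.65],[0,0,0.001,0,0,0,0.65],[0,0,0.001,0,0,0,0.65]]]'
```

```text
clock: 8.85
tcp_pos: [0.6442, 0.0688, 0.0193]
orientation: [0.459, -0.538, 0.538, -0.459]
force: [0.6, -0.4, 0.2]
opening: 0.0152
clock: 9.15
tcp_pos: [0.6451, 0.0687, 0.0193]
orientation: [0.459, -0.538, 0.538, -0.459]
force: [-0.9, -0.8, 0.6]
opening: 0.0145
clock: 9.45
tcp_pos: [0.6461, 0.0685, 0.0193]
orientation: [0.459, -0.538, 0.538, -0.459]
force: [0.5, -0.0, -1.3]
opening: 0.0152
```

```bash
python3 -m jog '[[[0,0,0.0005,0,0,0,0.65],[0,0,0.001,0,0,0,0.65],[0,0,0.001,0,0,0,0.65]]]'
python3 -m jog '[[[0,0,0.0005,0,0,0,0.65],[0,0,0.001,0,0,0,0.65],[0,0,0.001,0,0,0,0.65]]]'
python3 look.py pics/w5.png
python3 -c "
import cv2;a=cv2.imread('pics/w5.png');cv2.imwrite('pics/w5c.png',cv2.resize(a[100:300,220:430],None,fx=2.8,fy=2.8,interpolation=2))"
```

```text
clock: 9.75
tcp_pos: [0.6471, 0.0684, 0.0193]
orientation: [0.459, -0.538, 0.538, -0.459]
force: [0.2, 0.4, -0.5]
opening: 0.0148
clock: 10.05
tcp_pos: [0.648, 0.0683, 0.0193]
orientation: [0.459, -0.538, 0.538, -0.459]
force: [0.7, 0.5, -0.2]
opening: 0.0147
[0.648  0.0683 0.0193] 10.05
tcp in pad -20.2 0.2
cube max x 32.0 y range at top -18.8 18.8 (276, 171, 98, 93) 80.90975952148438
```

View pics/w5c.png

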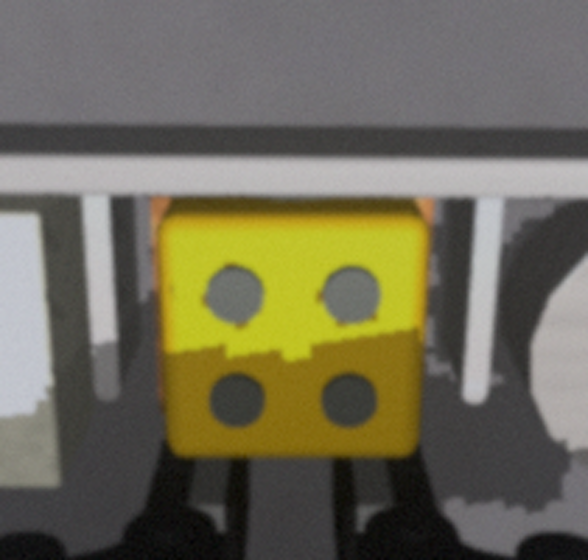

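Square and centred, with the cube's top far edge at crop row ~210 and the wall's front top edge at ~194. I'll compute the gap from these.

```bash
python3 - <<'E'
from h import *
d=np.array([.987,-.159]);f=lambda v,z:(ray("wrist",[[325,100+v/2.8]],z)[0]@d*1000).round(1)
print("cube far edge",f(206,.038),f(212,.038),"near",f(458,.038),"wall",f(192,.03),f(195,.03))
E
```

```text
cube far edge 680.0 679.2 near 641.7 wall 680.1 679.7
```

By ray casting, the gap is now within about 1 mm. I'll keep creeping until contact registers.

```bash
python3 -m jog '[[[0,0,0.0005,0,0,0,0.65],[0,0,0.001,0,0,0,0.65],[0,0,0.001,0,0,0,0.65]]]'
python3 -m jog '[[[0,0,0.0005,0,0,0,0.65],[0,0,0.001,0,0,0,0.65],[0,0,0.001,0,0,0,0.65]]]'
```

```text
clock: 10.4
tcp_pos: [0.6485, 0.0682, 0.0193]
orientation: [-0.459, 0.538, -0.538, 0.459]
force: [-1.4, 0.2, 1.0]
opening: 0.0149
clock: 10.7
tcp_pos: [0.6485, 0.0682, 0.0193]
orientation: [-0.46, 0.539, -0.537, 0.458]
force: [-5.2, 1.8, 3.6]
opening: 0.0147
```

The arm has stopped against the wall with about 5 N of reaction, so the cube is flush. I'll withdraw straight back, then up.

```bash
python3 -m jog '[[[0,0,-0.003,0,0,0,0.65],[0,0,-0.01,0,0,0,0.65],[0,0,-0.025,0,0,0,0.65],[0,0,-0.04,0,0,0,0.65],[0,0,-0.05,0,0,0,0.65],[0,-0.03,-0.05,0,0,0,0.65],[0,-0.07,-0.05,0,0,0,0.65],[0,-0.11,-0.05,0,0,0,0.65],[0,-0.15,-0.07,0,0,0,0.65],[0,-0.18,-0.11,0,0,0,0.65],[0,-0.2,-0.15,0,0,0,0.65],[0,-0.2,-0.19,0,0,0,0.65],[0,-0.2,-0.22,0,0,0,0.65],[0,-0.2,-0.22,0,0,0,0.65],[0,-0.2,-0.22,0,0,0,0.65]]]'
python3 - <<'E'
from h import *
p,M,s=tool();print(p.round(3),s["clock"],np.round(s["force"],1))
t=ctrl.grab_frame("top");d=np.array([.987,-.159]);n=np.array([.159,.987]);pad=np.array([.669,.0647])
for c in blobs(t,(20,120,60),(35,255,255),40):
    w=(ray("top",c[:,0],.036)-pad)*1000; r=cv2.minAreaRect(w.astype(np.float32));print(np.round(r,1) if 0 else r, "x,y in pad",np.dot(r[0],d).round(1),np.dot(r[0],n).round(1))
cv2.imwrite("pics/t9.png",cv2.resize(t[140:250,150:340],None,fx=4,fy=4,interpolation=cv2.INTER_CUBIC)[:,:,::-1])
E
```

```text
clock: 12.2
tcp_pos: [0.4328, 0.1027, 0.2198]
orientation: [0.458, -0.537, 0.538, -0.46]
force: [0.0, 0.1, 0.2]
opening: 0.0148
[0.433 0.103 0.22 ] 12.2 [0.  0.1 0.2]
((-148.32275390625, -62.580711364746094), (25.615516662597656, 27.104881286621094), 6.570685863494873) x,y in pad -136.4 -85.4
((-150.77706909179688, 89.18365478515625), (28.278833389282227, 27.697465896606445), 39.373390197753906) x,y in pad -163.0 64.1
((4.607776641845703, -3.528543472290039), (43.26371383666992, 40.75115966796875), 80.33012390136719) x,y in pad 5.1 -2.8
```

View pics/t9.png

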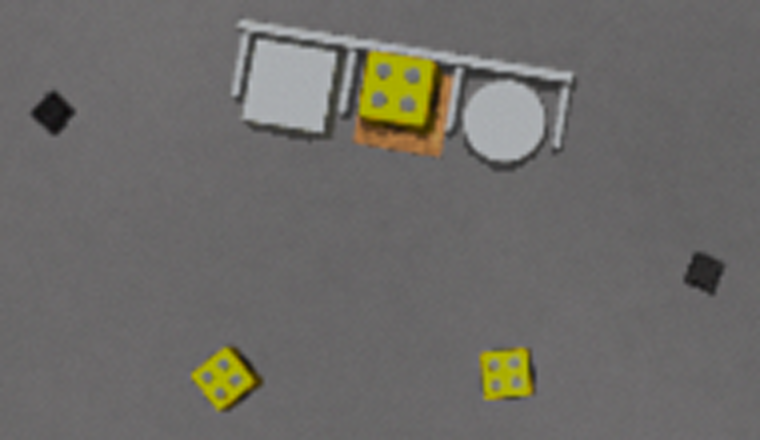

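The cube is flush, square and within the bay. Everything else looks unmoved and the hand is clear, so I'll hand in.

```bash
python3 -c "
from station import ctrl
print(ctrl.job_done())"
```

```text
the job is handed in; nothing more can be done
None
```

The 38 mm cube is in the corked middle bay, flush against the back wall. I pushed it there with two nearly closed fingertips in about 12 s, and handed the job in. The two other yellow cubes measured about 26 mm, so I left them as look-alikes.

- **Flush:** the arm stopped against the wall with about 5 N of reaction. The last top view puts the cube's centre at x ≈ +5 mm from the pad centre, where flush would be +7 mm. That view includes some of the cube's side face, so I trust it to about 2 mm.
- **Square:** the cube's edges read 80.3°, against about 81° for the cork pad.
- **Centred:** the final top view reads −2.8 mm from the bay line, while the wrist camera read about 0 during the push. They disagree slightly, but both are well inside the 12 mm limit.
- **Bystanders:** in the final picture the notes, tin and keycaps look unmoved. The pen cup and cat were outside that picture, but the arm only crossed near them high up, well before the push. The hand ended clear of everything, with no force reading.

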